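Flip the sample rack's flag over to show that the purple-capped blood tube is done

ROBOT

A 7-joint arm with a two-finger parallel gripper is mounted at the origin on the work surface. World frame = base frame: x ahead of the robot, y to its left, z up, the work surface at z = 0. Lengths are in m, angles in rad, forces in N, time in s.
With the tool pointing down it reaches from about 0.35 to 0.9 m from the base axis. Payload 8.1 kg.
Tool frame: the origin (TCP) lies midway between the tips of the shut fingers; the grasp point (between the pads) lies arm.tcp_to_grasp behind it (arm.tcp_to_grasp is the distance from the TCP to the grasp point, in m); z points along the fingers, y is the line along which they close (so a half turn about z gives the same grasp; the last joint's range is limited). The gripper opens to 92 mm and grips with 3 to 60 N. Pads are 19 mm wide; open, the fingers measure 130 mm over their backs; the gripper's body (75 mm by 190 mm) begins 47 mm behind the grasp point.
Start: joints at [-1.297, 0.434, 0.025, 1.573, -0.012, 1.134, -0.075], TCP at [0.23, 0.581, 0.227] pointing down, gripper open.
Joint ranges: [-2.62, 2.62], [-0.44, 2.09], [-1.27, 1.32], [0.08, 2.57], [-1.32, 4.46], [0.12, 2], [-2.74, 2.74]. Speed limits (rad/s): [2.22, 2.22, 3.01, 3.01, 3.14, 3.14, 3.14].

INTERFACE

Orientations are given as a rotation vector (axis times angle).
In Python, from cell import observe, get_image, arm gives the robot as it stands. The module is installed in compiled form; this text tells all that it offers.
- The arm moves only by the tool drive_tool, never from a script. Its argument "steps" is a list of rows, each a list of 5 numbers: the closure, from 0 (fully open) to 1 (shut), then the shift along the world's x, y, z in mm, then the turn about the world's z in rad. In form: [[hand, x, y, z, roll], ...]. A call has 1 to 20 rows; each row shifts and turns the commanded pose from where the row before left it; what a row does not reach is not made up. A row lasts 1/12 s, in which the tool goes at most 41.7 mm and 7.16 degrees, less where a joint would pass 70% of its speed; a pose out of reach is approached as far as the arm can. A call with a gripper value outside its range is refused whole. The fingers move at their own pace and stop on an object; "grip_force" is the grip in N (left out, the last holds). Time passes only in rows, so rows that do not move let the fingers close. It gives the time, the measured TCP pose, the force, the opening and the grip force at its end, in the units of the state.
- observe(): the state, without advancing time (a new reading comes with each control period).
- get_image(name): name is "scene" or "side" or "wrist"; returns a dict with "image" (420x560x3 uint8, red, green, blue), "vfov" (degrees; the focal length in pixels is half the picture's height over the tangent of half this angle, whatever the lens; pixels are square), "cx", "cy" (the principal point, pixels), "k1" (the pictures are not rectified: a ray, as slopes to the right and down, at radius r is drawn at 1 + k1 r^2 times it, then the intrinsics apply), "xyz" and "attitude" of the camera in the world. Camera axes: x right, y down, z forward; pixel columns grow to the right and rows downward; lengths in m; the calibration is good to about 2 mm. A picture is of the moment at which its call begins. There is no depth.
- arm.sign_off(): hands the job in; it is judged then, once.
The state is a dict: "clock": time; "joints": joint angles; "dq": joint speeds; "joint_efforts": joint torques, N m; "position": TCP position; "ee_rot": TCP orientation; "force": force on the tool from outside, world axes, zero at the start; "ft_torque": the same for the moment, N m; "width": opening from 0.0 (shut) to 1.0 (fully open); "gripper_force": force on a finger pad.
Only numpy, scipy, OpenCV 4.12 (cv2) and the standard library are available. Lean on these libraries where they do the work, as an engineer would, in place of code of your own. Each camera call takes 0.05 s, during which the arm holds its last target. There are 200 camera calls.

TASK

The blood tube with the purple cap has been counted: on the white sample rack, flip the flag of its lane all the way over its pivot rod, from orange to green, so that it lies flat on the rear rest rod. Just push it over gently with a fingertip (no pinching), and leave the other two flags, the tubes and everything else on the bench as they are. Finish with the hand clear.

Things in the scene. Friction and masses are not known exactly. Their poses are not given: they have to be found in the camera images.
- rack: White steel sample rack screwed to the bench (272 mm wide in y, x from -60 to 155 mm, base plate 6 mm thick). Origin: on the bench top straight below the middle of the pivot rod. x points to the rack's rear (away from the robot, within 15 degrees), y to its left, z up. Offsets below are in this frame. Three lanes: left y = +80 mm, middle 0, right -80 mm; each has a flag and, straight behind it, a tube well.
- pivot_mid (a point): Middle of the steel pivot rod (6 mm thick) on which all three flags turn: it runs along rack y at x = 0, its axis 85 mm above the bench, between two end plates 4 mm thick at y = +134 and -134 mm (x = -50 to 50 mm, 94 mm high).
- rest_front (a point): Middle of the front rest rod, rubber-sleeved, 6 mm thick, along rack y at x = -35 mm, axis 80 mm above the bench. A flag lying to the front rests on it; the flag's outer 45 mm overhang it, with only air below down to the base plate (6 mm high, ending at x = -60 mm) or the bench.
- rest_rear (a point): Middle of the rear rest rod, rubber-sleeved, 6 mm thick, along rack y at x = +35 mm, axis 80 mm above the bench. A flag fully flipped lies flat on it, its end at x = 85 mm. Behind come the well block (x = 105 to 147 mm, 42 mm high) and the tubes, whose caps reach 99 mm above the bench.
- flag_left (a joint): Angle of the left flag about the pivot rod: 0 = lying to the front, orange up; pi/2 upright; 3.14 (stop) = flat to the rear, green up. Starts at 0 to 0.3. A plate 44 mm wide, 4.8 mm thick, free end 85 mm from the pivot axis, mid-plane through that axis, black 13 mm knuckle on the rod. Stiff hinge: it stays at any angle where it is left; 0.2 to 0.6 N at the free end turns it.
- flag_middle (a joint): The same for the middle flag, a like plate (rack y = 0).
- flag_right (a joint): The same for the right flag, a like plate (rack y = -80 mm).
- tab_left (a point): Middle of the free end of the left lane's flag, 85 mm from the pivot axis, halfway through the flag's thickness; it turns with the flag.
- tab_middle (a point): Middle of the free end of the middle lane's flag, 85 mm from the pivot axis, halfway through the flag's thickness; it turns with the flag.
- tab_right (a point): Middle of the free end of the right lane's flag, 85 mm from the pivot axis, halfway through the flag's thickness; it turns with the flag.
- well_left (a point): Centre of the mouth of the left lane's tube well, on top of the grey well block, 42 mm above the bench, 126 mm behind the pivot rod (rack x).
- well_middle (a point): Centre of the mouth of the middle lane's tube well, on top of the grey well block, 42 mm above the bench, 126 mm behind the pivot rod (rack x).
- well_right (a point): Centre of the mouth of the right lane's tube well, on top of the grey well block, 42 mm above the bench, 126 mm behind the pivot rod (rack x).
- tube_purple: Stoppered glass blood tube with a purple cap (cap 17 mm wide, 18 mm high; tube 13 mm, 93 mm long in all), standing loose and upright in one of the three wells; which well changes. Origin at the middle of its bottom.
- tube_red: Stoppered glass blood tube with a red cap (cap 17 mm wide, 18 mm high; tube 13 mm, 93 mm long in all), standing loose and upright in one of the three wells; which well changes. Origin at the middle of its bottom.
- tube_blue: Stoppered glass blood tube with a light blue cap (cap 17 mm wide, 18 mm high; tube 13 mm, 93 mm long in all), standing loose and upright in one of the three wells; which well changes. Origin at the middle of its bottom.
- specimen_jar: Closed specimen jar with a yellow lid, 58 mm wide, 70 mm high, beside the rack to the left. Origin: middle of its underside.
- stain_bottle: Stain bottle with a white cap, 56 mm wide, 130 mm high, beside the rack to the right. Origin: middle of its underside.
- marker_pen: Grey marker pen with a black cap, 127 mm long, 16 mm thick, lying across in front of the rack on the left. Origin: below its middle.
- slide_box: Blue slide box, 85 x 60 x 26 mm, lying in front of the rack on the right. Origin: middle of its underside.
- tally_counter: Round steel hand tally counter, 44 mm wide, 24 mm high, beside the rack to the left. Origin: middle of its underside.
Things that resemble listed ones, but are neither listed nor needed, are in the scene too. What is shaped like the tube_purple but pink is not meant.

How it is judged:
On the way:
1. a finger pushes the flag in the purple-capped tube's lane up and through upright (((horizontal distance between well_left and tube_purple below 0.02 m and value of joint flag_left between 1 and 2.4 rad and contact force between the fingers and flag_left above 0.05 N) or (horizontal distance between well_middle and tube_purple below 0.02 m and value of joint flag_middle between 1 and 2.4 rad and contact force between the fingers and flag_middle above 0.05 N) or (horizontal distance between well_right and tube_purple below 0.02 m and value of joint flag_right between 1 and 2.4 rad and contact force between the fingers and flag_right above 0.05 N))), for 0.1 s.
At the end, for the whole second after the job is handed in: The flag in the lane of the purple-capped tube lies to the rear, green up, within 0.12 rad (7 degrees) of flat; the other two flags still lie to the front, orange up; the tubes stand upright in their wells and everything is at rest (((horizontal distance between well_left and tube_purple below 0.02 m and value of joint flag_left above 3.02 rad and value of joint each of flag_middle, flag_right below 0.5 rad) or (horizontal distance between well_middle and tube_purple below 0.02 m and value of joint flag_middle above 3.02 rad and value of joint each of flag_left, flag_right below 0.5 rad) or (horizontal distance between well_right and tube_purple below 0.02 m and value of joint flag_right above 3.02 rad and value of joint each of flag_left, flag_middle below 0.5 rad)) and angle between each of tube_purple, tube_red, tube_blue's own z axis and vertical below 0.2 rad and velocity of joint flag_left between -0.1 and 0.1 rad/s and velocity of joint flag_middle between -0.1 and 0.1 rad/s and velocity of joint flag_right between -0.1 and 0.1 rad/s and linear speed of each of tube_purple, tube_red, tube_blue, specimen_jar, stain_bottle, marker_pen, slide_box, tally_counter below 0.02 m/s); the robot touches nothing.
It fails at once if the flag of another lane is moved (its free end by more than 15 mm) ((not (horizontal distance between well_left and tube_purple below 0.02 m) and distance of tab_left from where it was at the start of the episode above 0.015 m) or (not (horizontal distance between well_middle and tube_purple below 0.02 m) and distance of tab_middle from where it was at the start of the episode above 0.015 m) or (not (horizontal distance between well_right and tube_purple below 0.02 m) and distance of tab_right from where it was at the start of the episode above 0.015 m)).
It fails at once if a tube is lifted or pushed about (moved by more than 10 mm) (distance of any of tube_purple, tube_red, tube_blue from where it was at the start of the episode above 0.01 m).
It fails at once if another loose thing on the bench is moved by more than 20 mm (distance of any of specimen_jar, stain_bottle, marker_pen, slide_box, tally_counter from where it was at the start of the episode above 0.02 m).
It fails at once if a flag is pinched or forced (fingers on it with more than 25 N before it lies to the rear, or more than 60 N pressing it home) ((contact force between the fingers and flag_left above 25 N and value of joint flag_left below 2.9 rad) or (contact force between the fingers and flag_middle above 25 N and value of joint flag_middle below 2.9 rad) or (contact force between the fingers and flag_right above 25 N and value of joint flag_right below 2.9 rad) or contact force between the fingers and flag_left above 60 N or contact force between the fingers and flag_middle above 60 N or contact force between the fingers and flag_right above 60 N).
It fails at once if a flag is flung over or slammed (faster than 8 rad/s) (velocity of joint any of flag_left, flag_middle, flag_right above 8 rad/s or velocity of joint any of flag_left, flag_middle, flag_right below -8 rad/s).
It also fails if it takes over 38 s, if anything falls off the work surface, if the arm or the gripper's body presses on something with over 40 N, if the wrist force passes 120 N, or if a joint passes its speed limit or range.

## Working session

There is one attempt and no reset: what is moved stays moved. The work goes in short steps, Python scripts to look and compute and a tool call to move; the robot and the scene stay as the last step left them, time stands still between calls to the robot, and variables do not carry over. Pictures are saved under pics/ and viewed, at most 10 in all, crops included, and the job is handed in when it is done.

Besides the shell and the picture viewer there is one more tool, called after "Request:" in YAML: its name, and indented under it one key for each argument. drive_tool: Moves the arm, as the interface text tells. Its arguments: {"type":"object","properties":{"steps":{"type":"array"},"grip_force":{"type":"number"}},"required":["steps"]}

```bash
mkdir -p pics
python3 - <<'E'
from cell import observe,get_image,arm
import cv2,numpy as np
s=observe();print(s['clock'],s['position'],s['ee_rot'],s['width'],arm.tcp_to_grasp)
for n in ('scene','side'):
    d=get_image(n);cv2.imwrite(f'pics/{n}0.png',d['image'][:,:,::-1]);print({k:v for k,v in d.items() if k!='image'})
E
```

```text
0.0 [0.22985128 0.58064786 0.22595882] [-5.88421305e-01 -3.08586900e+00  2.42300524e-03] 0.9993849442846121 0.0188
{'vfov': 55.910944438748245, 'cx': 274.6325011558148, 'cy': 207.7947716272877, 'k1': -0.09549905665642049, 'xyz': array([ 1.02274474, -0.62606694,  1.02364791]), 'attitude': array([-2.38884355, -0.70594622,  0.25118117])}
{'vfov': 56.53399880475728, 'cx': 271.1857355209931, 'cy': 207.38120056061243, 'k1': 0.017630981238964213, 'xyz': array([0.35834768, 0.72050856, 0.59650051]), 'attitude': array([-0.46141223,  2.59169874, -1.36452278])}
```

View pics/scene0.png

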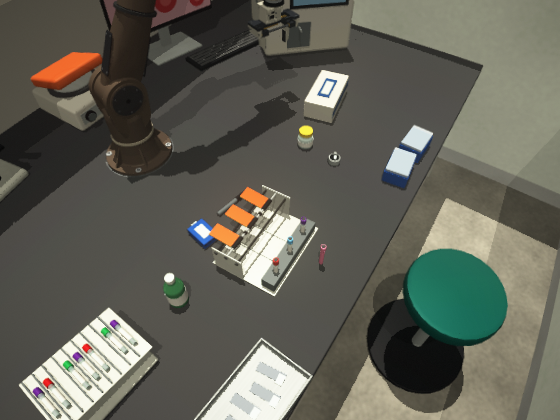

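View pics/side0.png

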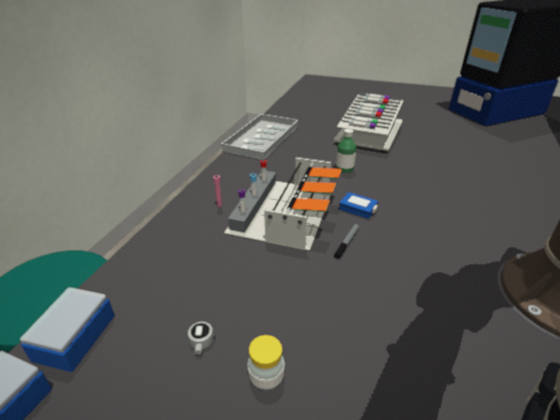

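Purple cap: scene (303,224), side (241,195), which is the lane nearest the yellow jar (left). Its flag is at scene (255,197), side (311,204). Next I measure it.

```bash
cat > h.py <<'E'
import numpy as np,cv2
from scipy.spatial.transform import Rotation as R
def ray(d,uv):
    f=d['image'].shape[0]/2/np.tan(np.radians(d['vfov'])/2)
    K=np.array([[f,0,d['cx']],[0,f,d['cy']],[0,0,1.]])
    p=cv2.undistortPoints(np.array([[uv]],float),K,np.array([d['k1'],0,0,0.]))[0,0]
    return np.array(d['xyz']),R.from_rotvec(d['attitude']).apply([p[0],p[1],1])
def onz(d,uv,z):
    o,v=ray(d,uv);return o+v*(z-o[2])/v[2]
def tri(a,ua,b,ub):
    o,v=ray(a,ua);p,w=ray(b,ub)
    t=np.linalg.lstsq(np.c_[v,-w],p-o,rcond=None)[0]
    A,B=o+t[0]*v,p+t[1]*w
    return (A+B)/2,np.linalg.norm(A-B)
def blobs(img,lo,hi,roi,amin=8):
    x0,y0,x1,y1=roi
    hsv=cv2.cvtColor(img,cv2.COLOR_RGB2HSV);m=cv2.inRange(hsv,np.array(lo),np.array(hi))
    k=np.zeros_like(m);k[y0:y1,x0:x1]=m[y0:y1,x0:x1]
    n,l,s,c=cv2.connectedComponentsWithStats(k)
    return [(c[i],s[i][4],l==i) for i in range(1,n) if s[i][4]>=amin]
E
python3 - <<'E'
from h import *
from cell import get_image
S,T=get_image('scene'),get_image('side')
roi={'s':(200,170,335,295),'t':(225,150,350,250)}
res={}
for nm,lo,hi in (('purple',(122,70,30),(150,255,255)),('red',(172,120,60),(180,255,255)),('red0',(0,150,60),(4,255,255)),('blue',(92,80,80),(108,255,255)),('orange',(5,170,120),(16,255,255))):
    for k,d in (('s',S),('t',T)):
        b=blobs(d['image'],lo,hi,roi[k]);res[nm,k]=b
        print(nm,k,[(c.round(1).tolist(),int(a)) for c,a,_ in b])
so=sorted(res['orange','s'],key=lambda b:-b[1])[:3];so.sort(key=lambda b:b[0][1])
to=sorted(res['orange','t'],key=lambda b:-b[1])[:3];to.sort(key=lambda b:-b[0][1])
def box(m):
    c=cv2.findContours(m.astype(np.uint8),0,1)[0][0];return cv2.boxPoints(cv2.minAreaRect(c))
for a,b in zip(so,to):
    print('flag',tri(S,a[0],T,b[0]))
    print(' corners s z.087',[onz(S,p,.087)[:2].round(3).tolist() for p in box(a[2])])
    print(' corners t',[onz(T,p,.087)[:2].round(3).tolist() for p in box(b[2])])
E
```

```text
purple s [([303.0, 220.2], 26)]
purple t [([241.4, 192.9], 50)]
red s []
red t []
red0 s [([275.5, 262.0], 21)]
red0 t [([263.2, 163.3], 26)]
blue s [([290.1, 241.0], 21)]
blue t [([252.7, 177.4], 46), ([345.7, 200.3], 77), ([344.8, 208.4], 30)]
orange s [([253.6, 197.1], 309), ([239.0, 215.0], 332), ([223.9, 234.5], 350)]
orange t [([325.1, 172.2], 257), ([318.1, 186.9], 293), ([310.9, 204.3], 349)]
flag (array([ 0.54110634, -0.01191075,  0.09146047]), np.float64(0.0005713801289105939))
 corners s z.087 [[0.5, -0.031], [0.489, 0.016], [0.577, 0.013], [0.586, -0.033]]
 corners t [[0.579, 0.012], [0.591, -0.031], [0.509, -0.05], [0.5, -0.007]]
flag (array([ 0.54476215, -0.09195152,  0.09192334]), np.float64(6.330861500605342e-05))
 corners s z.087 [[0.504, -0.111], [0.493, -0.065], [0.581, -0.068], [0.589, -0.113]]
 corners t [[0.582, -0.069], [0.594, -0.114], [0.513, -0.132], [0.504, -0.087]]
flag (array([ 0.54805609, -0.17176035,  0.09052504]), np.float64(0.0017904937310262406))
 corners s z.087 [[0.511, -0.191], [0.502, -0.145], [0.584, -0.148], [0.591, -0.193]]
 corners t [[0.595, -0.187], [0.516, -0.214], [0.506, -0.167], [0.582, -0.14]]
```

Run:
```python
from h import *
from cell import get_image
S,T=get_image('scene'),get_image('side')
for n,a,b in (('purple',(303,220.2),(241.4,192.9)),('blue',(290.1,241),(252.7,177.4)),('red',(275.5,262),(263.2,163.3))):
    p,e=tri(S,a,T,b);print(n,p.round(4),round(e,4))
e=np.array([.999,.0434])
for d,roi in ((S,(240,180,275,210)),(T,(285,195,335,215))):
    m=max(blobs(d['image'],(5,170,120),(16,255,255),roi),key=lambda b:b[1])[2]
    ys,xs=np.nonzero(m)
    for z in (.087,.095):
        P=np.array([onz(d,(x,y),z)[:2] for x,y in zip(xs,ys)]);q=P@e
        n=P@np.array([-.0434,.999]);print(z,'x',np.percentile(q,[2,98]).round(4),'y',np.percentile(n,[2,98]).round(4))
```

```text
purple [ 0.7133 -0.005   0.0906] 0.0004
blue [ 0.7186 -0.0866  0.0885] 0.0008
red [ 0.7211 -0.1668  0.0892] 0.0013
0.087 x [0.4977 0.5774] y [-0.0547 -0.0092]
0.095 x [0.5019 0.581 ] y [-0.0599 -0.0149]
0.087 x [0.5061 0.579 ] y [-0.0677 -0.0187]
0.095 x [0.5042 0.5761] y [-0.0555 -0.0074]
```

Request:
drive_tool:
  steps:
    - [1, 20, -40, 0, 0.105]
    - [1, 20, -41, 0, 0.105]
    - [1, 20, -41, 0, 0.105]
    - [1, 20, -41, 0, 0.105]
    - [1, 20, -41, 0, 0]
    - [1, 20, -41, 0, 0]
    - [1, 20, -41, 0, 0]
    - [1, 10, -41, 0, 0]
    - [1, 10, -41, 0, 0]
    - [1, 10, -41, 0, 0]
    - [1, 10, -41, 0, 0]
    - [1, 0, -41, 0, 0]
    - [1, 0, -41, 0, 0]
    - [1, 0, -41, 0, 0]
    - [1, 0, -18, 0, 0]
    - [1, 0, 0, 0, 0]
    - [1, 0, 0, 0, 0]
  grip_force: 10

```text
clock: 1.72
position: [0.3977, 0.0156, 0.2269]
ee_rot: [-0.063, 3.14, 0.001]
force: [-0.4, 0.6, -0.6]
width: 0.005
gripper_force: 0.0
```

Request:
drive_tool:
  steps:
    - [1, 30, -12, 0, 0]
    - [1, 30, -12, 0, 0]
    - [1, 10, -7, -20, 0]
    - [1, 0, 0, -40, 0]
    - [1, 0, 0, -40, 0]
    - [1, 0, 0, 0, 0]
    - [1, 0, 0, 0, 0]

```text
clock: 2.3
position: [0.4664, -0.0135, 0.1258]
ee_rot: [0.07, -3.136, 0.0]
force: [0.1, -0.0, 1.2]
width: 0.005
gripper_force: 0.0
```

Run:
```python
from cell import get_image,observe
import cv2,numpy as np
w=get_image('wrist')['image'];s=get_image('side')['image'][100:310,180:460]
s=cv2.resize(s,None,fx=1.6,fy=1.6,interpolation=2);w=cv2.resize(w,(348,261))
o=np.zeros((600,448,3),np.uint8);o[:336]=s;o[337:598,:348]=w
cv2.imwrite('pics/a1.png',o[:,:,::-1]);print(observe()['position'],observe()['force'])
```

```text
[ 0.46882446 -0.01384349  0.12845304] [ 1.02266998 -0.03270155  0.06828701]
```

View pics/a1.png

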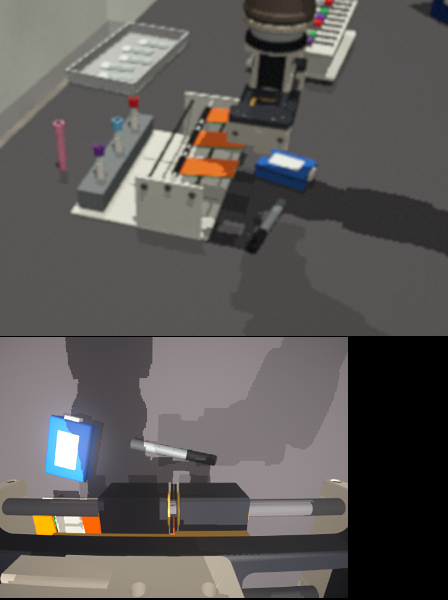

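The hand stands in front of the left flag, the pen and slide box lie well below, and the fingers are shut. Now I lower and approach.

Request:
drive_tool:
  steps:
    - [1, 0, 0, -30, 0]
    - [1, 0, 0, -30, 0]
    - [1, 0, 0, 0, 0]
    - [1, 5, 0, 0, 0]
    - [1, 5, 0, 0, 0]
    - [1, 5, 0, 0, 0]
    - [1, 0, 0, 0, 0]

```text
clock: 2.98
position: [0.4857, -0.0145, 0.0687]
ee_rot: [-0.068, 3.136, 0.001]
force: [0.8, 0.9, -0.4]
width: 0.008
gripper_force: 0.0
```

Run:
```python
from cell import get_image,observe
import cv2,numpy as np
s=get_image('side')['image'][130:270,220:400];t=get_image('scene')['image'][150:290,180:360]
o=np.hstack([cv2.resize(a,(400,311),interpolation=2) for a in (s,t)])
cv2.imwrite('pics/a2.png',o[:,:,::-1]);print(observe()['position'],observe()['force'])
```

```text
[ 0.48373982 -0.01463968  0.06779653] [-0.25821617  0.02274578 -0.32785546]
```

View pics/a2.png

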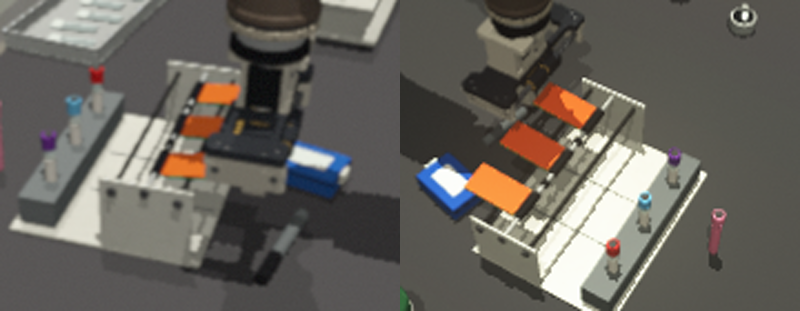

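Request:
drive_tool:
  steps:
    - [1, 2, 0, 0, 0]
    - [1, 2, 0, 0, 0]
    - [1, 2, 0, 0, 0]
    - [1, 0, 0, 0, 0]
    - [1, 0, 0, 0, 0]

```text
clock: 3.5
position: [0.4888, -0.0147, 0.0667]
ee_rot: [0.068, -3.141, 0.0]
force: [-0.3, -0.4, 0.6]
width: 0.004
gripper_force: 0.0
```

Request:
drive_tool:
  steps:
    - [1, 2, 0, 0, 0]
    - [1, 1, 0, 0, 0]
    - [1, 0, 0, 0, 0]
    - [1, 0, 0, 0, 0]

```text
clock: 3.83
position: [0.4918, -0.0147, 0.0667]
ee_rot: [0.068, -3.141, 0.0]
force: [0.3, 0.3, -1.0]
width: 0.003
gripper_force: 0.0
```

Request:
drive_tool:
  steps:
    - [1, 2, 0, 0, 0]
    - [1, 1, 0, 0, 0]
    - [1, 0, 0, 0, 0]
    - [1, 0, 0, 0, 0]

```text
clock: 4.17
position: [0.4923, -0.0148, 0.066]
ee_rot: [0.067, -3.136, -0.0]
force: [-6.1, -0.4, -0.1]
width: 0.007
gripper_force: 2.9
```

Request:
drive_tool:
  steps:
    - [1, 2, 0, 0, 0]
    - [1, 0, 0, 0, 0]
    - [1, 0, 0, 0, 0]

```text
clock: 4.42
position: [0.4922, -0.0148, 0.0654]
ee_rot: [0.067, -3.132, -0.0]
force: [-10.4, -0.5, 0.9]
width: 0.006
gripper_force: 5.2
```

Contact came at the predicted x. Now I drag upward.

Request:
drive_tool:
  steps:
    - [1, 0, 0, 2, 0]
    - [1, 0, 0, 2, 0]
    - [1, 0, 0, 2, 0]
    - [1, 0, 0, 2, 0]
    - [1, 0, 0, 2, 0]
    - [1, 0, 0, 0, 0]

```text
clock: 4.92
position: [0.494, -0.0147, 0.0762]
ee_rot: [0.067, -3.136, -0.001]
force: [-7.3, 0.6, 2.5]
width: 0.007
gripper_force: 3.5
```

Request:
drive_tool:
  steps:
    - [1, 0, 0, 2, 0]
    - [1, 1, 0, 2, 0]
    - [1, 0, 0, 2, 0]
    - [1, 1, 0, 2, 0]
    - [1, 1, 0, 2, 0]
    - [1, 0, 0, 0, 0]

```text
clock: 5.42
position: [0.497, -0.0146, 0.0863]
ee_rot: [0.068, -3.136, -0.001]
force: [-8.9, 1.2, 3.6]
width: 0.003
gripper_force: 4.2
```

Run:
```python
from cell import get_image,observe
import cv2,numpy as np
s=get_image('side')['image'][130:270,220:400];t=get_image('scene')['image'][150:290,180:360]
o=np.hstack([cv2.resize(a,(400,311),interpolation=2) for a in (s,t)])
cv2.imwrite('pics/a3.png',o[:,:,::-1]);print(observe()['position'],observe()['force'])
```

```text
[ 0.49701792 -0.01461839  0.08614442] [-8.80808867  1.04928108  3.83922748]
```

View pics/a3.png

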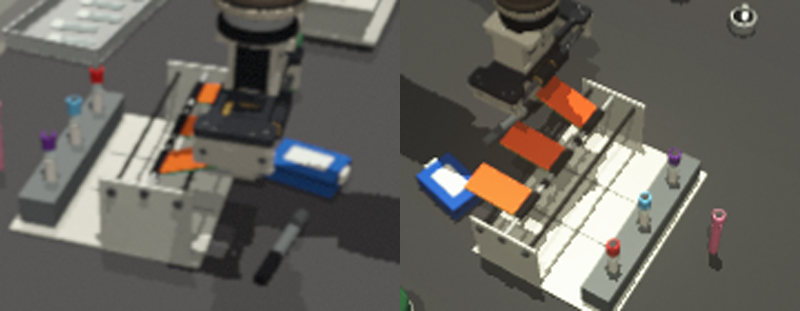

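The flag is lifting (about 0.36 rad) and the neighbours are still. I carry on along the arc.

Request:
drive_tool:
  steps:
    - [1, 2, 0, 4, 0]
    - [1, 2, 0, 5, 0]
    - [1, 3, 0, 5, 0]
    - [1, 3, 0, 5, 0]
    - [1, 3, 0, 5, 0]
    - [1, 3, 0, 5, 0]
    - [1, 3, 0, 5, 0]
    - [1, 3, 0, 4, 0]
    - [1, 4, 0, 4, 0]
    - [1, 4, 0, 3, 0]
    - [1, 4, 0, 3, 0]
    - [1, 0, 0, 0, 0]

```text
clock: 6.52
position: [0.5351, -0.0147, 0.1354]
ee_rot: [-0.068, 3.139, -0.0]
force: [0.4, 0.1, 0.2]
width: 0.005
gripper_force: 0.0
```

Request:
drive_tool:
  steps:
    - [1, 4, 0, 1, 0]
    - [1, 4, 0, 1, 0]
    - [1, 4, 0, 1, 0]
    - [1, 4, 1, 0, 0]
    - [1, 4, 0, 0, 0]
    - [1, 4, 0, 0, 0]
    - [1, 4, 0, 0, 0]
    - [1, 4, 1, 0, 0]
    - [1, 4, 0, 0, 0]
    - [1, 4, 0, 0, 0]
    - [1, 4, 0, 0, 0]
    - [1, 4, 1, 0, 0]
    - [1, 4, 0, 0, 0]
    - [1, 4, 0, 0, 0]
    - [1, 0, 0, 0, 0]

```text
clock: 7.77
position: [0.5906, -0.0117, 0.1377]
ee_rot: [-0.068, 3.14, -0.0]
force: [0.2, 0.2, -0.4]
width: 0.004
gripper_force: 0.0
```

Run:
```python
from cell import get_image,observe
import cv2,numpy as np
s=get_image('side')['image'][130:270,220:400];t=get_image('scene')['image'][150:290,180:360]
o=np.hstack([cv2.resize(a,(400,311),interpolation=2) for a in (s,t)])
cv2.imwrite('pics/a4.png',o[:,:,::-1]);print(observe()['position'],observe()['force'])
```

```text
[ 0.5899146  -0.01178373  0.13770287] [ 0.5482709  -0.3156437   0.08916546]
```

View pics/a4.png

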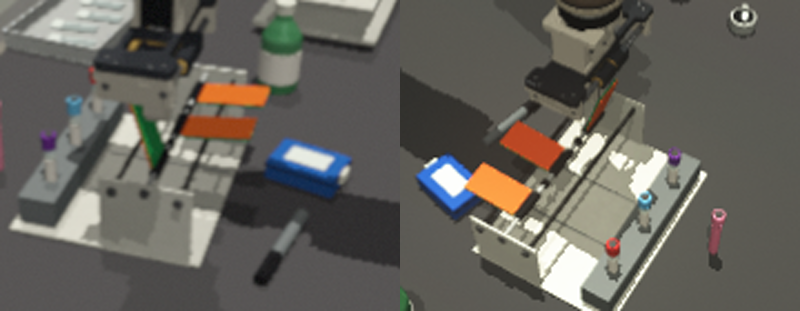

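Request:
drive_tool:
  steps:
    - [1, 4, 0, -1, 0]
    - [1, 4, 0, -1, 0]
    - [1, 4, 1, -2, 0]
    - [1, 4, 0, -2, 0]
    - [1, 3, 0, -2, 0]
    - [1, 3, 0, -2, 0]
    - [1, 3, 0, -3, 0]
    - [1, 3, 0, -3, 0]
    - [1, 3, 1, -3, 0]
    - [1, 3, 0, -3, 0]
    - [1, 3, 0, -3, 0]
    - [1, 2, 0, -3, 0]
    - [1, 2, 0, -3, 0]
    - [1, 2, 0, -3, 0]
    - [1, 2, 0, -3, 0]
    - [1, 2, 0, -3, 0]
    - [1, 1, 0, -2, 0]
    - [1, 0, 0, 0, 0]

```text
clock: 9.37
position: [0.6377, -0.0097, 0.0952]
ee_rot: [0.068, -3.14, 0.0]
force: [-0.2, -0.6, -0.2]
width: 0.001
gripper_force: 0.0
```

Request:
drive_tool:
  steps:
    - [1, 1, 0, -2, 0]
    - [1, 0, 0, -2, 0]
    - [1, 0, 0, -2, 0]
    - [1, 0, 0, -2, 0]
    - [1, 0, 0, 0, 0]
    - [1, 0, 0, 0, 0]

```text
clock: 9.87
position: [0.6388, -0.0097, 0.0878]
ee_rot: [-0.068, 3.141, 0.0]
force: [0.0, -0.1, 1.7]
width: 0.006
gripper_force: 0.7
```

Request:
drive_tool:
  steps:
    - [1, 0, 0, -1, 0]
    - [1, 0, 0, -1, 0]
    - [1, 0, 0, 0, 0]
    - [1, 0, 0, 0, 0]

```text
clock: 10.2
position: [0.6389, -0.0097, 0.0874]
ee_rot: [-0.068, 3.14, 0.001]
force: [-5.9, 0.3, 16.3]
width: 0.004
gripper_force: 8.3
```

Pressed home: 16 N with the tip at z = 0.0874, exactly the height of a flat flag's top. I retract upward and check.

Request:
drive_tool:
  steps:
    - [1, 0, 0, 3, 0]
    - [1, 0, 0, 10, 0]
    - [1, 0, 0, 30, 0]
    - [1, 0, 0, 30, 0]
    - [1, -20, 0, 30, 0]
    - [1, -40, 0, 0, 0]
    - [1, -40, 0, 0, 0]
    - [1, -40, 0, 0, 0]
    - [1, -40, 0, 0, 0]
    - [1, -40, 0, 0, 0]
    - [1, 0, 0, 0, 0]
    - [1, 0, 0, 0, 0]
    - [1, 0, 0, 0, 0]

```text
clock: 11.28
position: [0.4197, -0.0096, 0.1896]
ee_rot: [-0.068, 3.139, 0.001]
force: [0.3, 0.1, 0.4]
width: 0.003
gripper_force: 0.0
```

Run:
```python
from cell import get_image,observe
import cv2,numpy as np
s=get_image('side')['image'][130:270,220:400];t=get_image('scene')['image'][150:290,180:360]
o=np.hstack([cv2.resize(a,(400,311),interpolation=2) for a in (s,t)])
cv2.imwrite('pics/a5.png',o[:,:,::-1]);print(observe()['position'],observe()['force'])
```

```text
[ 0.42035298 -0.00965682  0.18921599] [-0.38372618 -0.01001869  0.06070311]
```

View pics/a5.png

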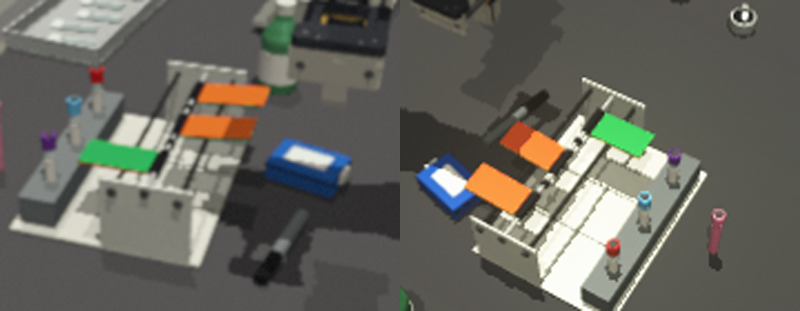

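The left flag lies flat to the rear, green up (side ≈(120,155) in the crop). The other flags and the tubes are unchanged, and the hand is clear.

```bash
python3 -c "
from cell import arm
print(arm.sign_off())"
```

```text
the job is handed in; nothing more can be done
None
```

I flipped the left flag, the purple-capped tube's lane, over to green and pressed it flat on the rear rest rod; in the last pictures the other two flags and the tubes look unmoved, the hand is clear, and the job is handed in at about 11 s (no verdict was returned).

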